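Complete the tin of cheese-mould lids

TASK

The round tin holds a single layer of narrow cheese-mould lids packed as a hexagon, but two places are empty. Pick up the two narrow lids standing on the table (not the wide ones, nor the cheeses) by their knobs and put one in each empty place, lying flat on the tin's floor, knob up.

Things in the scene. Friction and masses are not known exactly. Their poses are not given: they have to be found in the camera images.
- spare_1_knob (a point): one of two like narrow mould lids on the table: white plastic disc 68 mm across, 12 mm thick, lower edge bevelled 5 mm, with an upright round knob 20 mm across from 12 to 56 mm above the underside; 50 to 100 g. This point: on the knob's axis, 36 mm above the underside, z up; grip here from above at any yaw
- spare_2_knob (a point): the other narrow lid, same sizes and same point on its knob. Beside the two stand two wide lids (disc 92 mm, same knob), bystanders that do not fit; lids on the table stand at least 95 mm apart, centre to centre
- gap_1 (a point): centre of one empty place, on the upper face of the tin's floor, which is 4 mm above the table; z up, x and y turn with the tin. The round steel tin is fixed, inner diameter 222 mm, rim 20 mm above the table. It has seven places, one in the middle and six around it, 73 mm apart
- gap_2 (a point): the other empty place, as gap_1, 126 mm from it; one packed lid lies between them on the ring. The five other places hold loose lids like the narrow ones: about 5 mm to spare round a lid in a gap, neighbouring knobs 73 mm away. Either lid may go in either gap
There are look-alikes about, which are no part of the job. Of the things shaped like the part that bears gap_1, the bare steel one is meant. Leave any pink or red look-alike of the part that bears spare_2_knob alone.

How it is judged:
By the outcome, as a careful person would: the job done as asked, in the order asked, and still so for the second after the job is handed in, with the robot touching nothing.
It also fails if it takes over 61 s, if anything falls off the work surface, if the arm or the gripper's body presses on something with over 40 N, if the wrist force passes 120 N, or if a joint passes its speed limit or range.

ROBOT

A 6-joint arm with a two-finger parallel gripper is mounted at the origin on the work surface. World frame = base frame: x ahead of the robot, y to its left, z up, the work surface at z = 0. Lengths are in mm, angles in degrees, forces in N, time in s.
With the tool pointing down it reaches from about 300 to 875 mm from the base axis. Payload 6.4 kg.
Tool frame: the origin (TCP) lies midway between the tips of the shut fingers; the grasp point (between the pads) lies behind it (tcp_to_grasp is the z of the grasp point in the tool frame, in mm); z points along the fingers, x is the direction in which the jaws open and shut, and the axes are right-handed (so a half turn about z gives the same grasp; the last joint's range is limited). The gripper opens to 88 mm and grips with 3 to 60 N. Pads are 18 mm wide; open, the fingers measure 123 mm over their backs; the gripper's body (75 mm by 187 mm) begins 45 mm behind the grasp point.
Start: joints at [52.408, 10.359, 92.074, -0, 77.567, -11.82], TCP at [249.993, 517.827, 238.714] pointing down, gripper open.
Joint ranges: [-171.53, 171.53], [-51.25, 118.39], [17.06, 147.69], [-65.23, 245.23], [0, 150.52], [-178.68, 178.68]. Speed limits (degrees/s): [147.25, 147.25, 172.46, 180, 180, 180].

INTERFACE

Orientations are given as [roll, pitch, yaw] about the fixed x, y, z axes, in that order (R = Rz(yaw) Ry(pitch) Rx(roll)).
In Python, from rig import movep, movel, move_joints, let_go, clamp, hold, inverse_kinematics, read_state, read_camera, MotionError, close_job, tcp_to_grasp gives the robot as it stands. Calls block until the motion is done:
- movep(position, orientation): joint-space move of the TCP to a pose.
- movel(position, attitude=None, feed=150, until_force=None): straight line of the TCP; attitude=None keeps the orientation; feed is the mean speed in mm/s. With until_force (N) it stops when the force on the tool has changed by that much, and returns True; else False.
- move_joints(angles): joint-space move.
- let_go() and clamp(squeeze=None): open the fingers fully, or close them until they stop; squeeze is the grip in N (None keeps the last).
- hold(seconds).
- inverse_kinematics(position, orientation): joint angles nearest the present ones, or None.
- read_state(): the state.
- read_camera(name): name is "scene" or "top" or "wrist"; returns a dict with "pixels" (400x640x3 uint8, blue, green, red), "vfov" (degrees; the focal length in pixels is half the picture's height over the tangent of half this angle, whatever the lens; pixels are square), "cx", "cy" (the principal point, pixels), "position" and "rotation" of the camera in the world. Camera axes: x right, y up, looking along -z (the intrinsics and any distortion apply to the point x, -y, -z); pixel columns grow to the right and rows downward; lengths in mm; the calibration is good to about 2 mm. The wrist camera is an equidistant fisheye: a pixel r from the principal point sees the ray r / f radians off the axis. A picture is of the moment at which its call begins. There is no depth.
A pose or a line that the arm cannot do raises MotionError and nothing moves.
- close_job(): hands the job in, once; it reports no verdict.
The state is a dict: "clock": time; "joint_pos": joint angles; "qvel": joint speeds; "effort": joint torques, N m; "ee_pos": TCP position; "orientation": TCP orientation; "ft_force": force on the tool from outside, world axes, zero at the start; "wrist_torque": the same for the moment, N m; "gripper_width": finger opening in mm.
Only numpy, scipy, OpenCV 4.12 (cv2) and the standard library are available. Lean on these libraries where they do the work, as an engineer would, in place of code of your own. Each camera call takes 0.05 s, during which the arm holds its last target.

## Working session

There is one attempt and no reset: what is moved stays moved. The work goes in short steps, each a Python script; the robot and the scene stay as the last script left them, time stands still between calls to the robot, and variables do not carry over. Pictures are saved under pics/ and viewed, and the job is handed in when it is done.

```bash
mkdir -p pics; python3 - <<'E'
from rig import *
import cv2, numpy as np
print(read_state()['clock'], tcp_to_grasp)
for n in ["scene","top","wrist"]:
    c=read_camera(n); cv2.imwrite(f"pics/{n}0.png",c["pixels"])
    print(n,c["vfov"],c["cx"],c["cy"],c["position"],np.array(c["rotation"]).round(4).tolist(),[k for k in c])
print(read_state())
E
```

```text
0.0 -18.700000000000003
scene 52.85660841928472 313.63624022501773 196.60745906294352 [1129.33804107 -363.82087846  541.42988421] [58.4508, 0.3736, 57.136] ['pixels', 'vfov', 'cx', 'cy', 'position', 'rotation']
top 49.53240236385599 322.60304560787336 191.81284186552335 [ 339.63871639   71.31358196 1226.52291825] [7.0201, -0.4643, -89.2347] ['pixels', 'vfov', 'cx', 'cy', 'position', 'rotation']
wrist 65.70646984690485 314.88181425630603 198.48370711798447 [175.90529793 552.74698628 383.84729275] [-18.5751, 0.0256, 64.2623] ['pixels', 'vfov', 'cx', 'cy', 'position', 'rotation']
{'clock': 0.15, 'joint_pos': array([ 5.24079590e+01,  1.03941886e+01,  9.21184415e+01,  2.27267244e-03,
        7.75675206e+01, -1.18176451e+01]), 'qvel': array([-0.10355006, -0.1318217 , -0.14368355, -0.02347294, -0.1112623 ,
        0.05535222]), 'effort': array([-2.37465320e-04, -4.34235120e+01, -3.42171657e+01,  7.01775053e-02,
        3.56988818e-02, -4.67004475e-05]), 'ee_pos': array([249.72015653, 517.48484919, 237.99721228]), 'orientation': array([-1.79981414e+02,  7.79974842e-02,  6.42251259e+01]), 'ft_force': array([-0.07770315, -0.59256424, -0.35538558]), 'wrist_torque': array([ 0.01327708,  0.03072951, -0.00275407]), 'gripper_width': 88.09126638841104}
```

View pics/scene0.png

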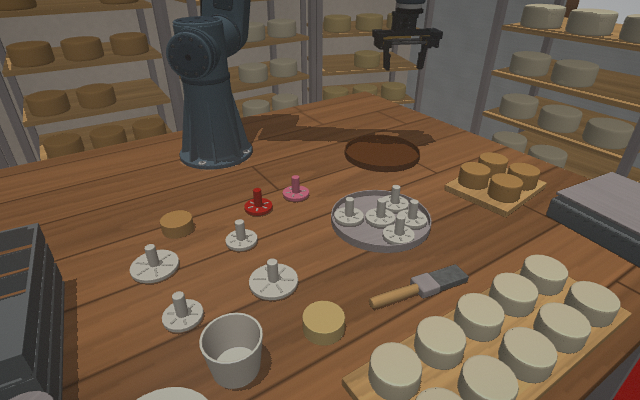

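View pics/top0.png

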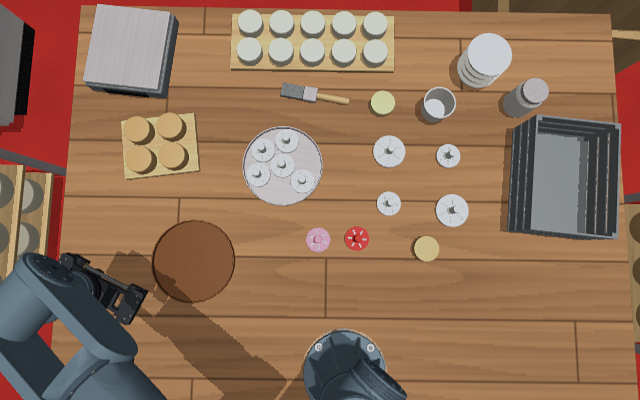

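View pics/wrist0.png

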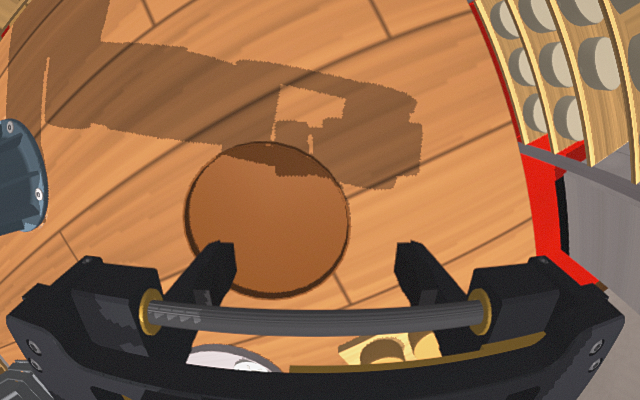

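The scene and top views agree. The steel tin is at top (283,165), and the brown look-alike at (193,261) is not meant. Small white lids are at (388,203) and (448,155), wide ones at (389,151) and (452,210). Pink (318,240) and red (356,238) are look-alikes to leave alone. Next I'll measure and make an enlarged crop.

```bash
cat > h.py <<'E'
import numpy as np, cv2
from scipy.spatial.transform import Rotation as R
def f_of(c): return 200/np.tan(np.radians(c["vfov"])/2)
def rot(c): return R.from_euler('xyz',c["rotation"],degrees=True).as_matrix()
def ray(c,u,v,fish=False):
    f=f_of(c); x=(u-c["cx"])/f; y=(v-c["cy"])/f
    if fish:
        r=np.hypot(x,y); s=np.sin(r)/r if r>1e-9 else 1
        d=np.array([x*s,-y*s,-np.cos(r)])
    else: d=np.array([x,-y,-1.])
    return rot(c)@d
def plane(c,u,v,z,fish=False):
    d=ray(c,u,v,fish); p=np.array(c["position"]); return p+d*(z-p[2])/d[2]
def proj(c,P,fish=False):
    q=rot(c).T@(np.array(P,float)-np.array(c["position"])); x,y,z=q[0],-q[1],-q[2]; f=f_of(c)
    if fish:
        r=np.hypot(x,y); t=np.arctan2(r,z); return np.array([c["cx"]+f*t*x/r,c["cy"]+f*t*y/r])
    return np.array([c["cx"]+f*x/z,c["cy"]+f*y/z])
def white(img):
    hsv=cv2.cvtColor(img,cv2.COLOR_BGR2HSV); return cv2.inRange(hsv,(0,0,130),(179,50,255))
E
python3 - <<'E'
from rig import *
from h import *
c=read_camera("top"); im=c["pixels"]
m=white(im); cs,_=cv2.findContours(m,cv2.RETR_EXTERNAL,cv2.CHAIN_APPROX_NONE)
for k in cs:
    a=cv2.contourArea(k)
    x,y,w,h=cv2.boundingRect(k)
    if a>150 and 230<x<480 and 110<y<240:
        (u,v),r=cv2.minEnclosingCircle(k)
        e=cv2.fitEllipse(cv2.convexHull(k))
        print(a,np.round(e[0],1),np.round(e[1],1),plane(c,*e[0],12).round(1), "diam mm",np.sqrt(e[1][0]*e[1][1])*(c["position"][2]-12)/f_of(c))
cv2.imwrite("pics/crop1.png",cv2.resize(im[120:260,230:480],None,fx=3.2,fy=3.2,interpolation=cv2.INTER_CUBIC))
E
```

```text
807.0 [451.8 210.1] [32.2 33.2] [ 442.8 -301.    12. ] diam mm 91.61415279096416
432.0 [388.4 203.2] [24.  24.2] [ 459.7 -122.4   12. ] diam mm 67.5511992494863
416.5 [448.  155.3] [23.4 24.1] [ 599.5 -293.8   12. ] diam mm 66.522819418319
776.0 [388.7 150.8] [31.7 32.5] [ 610.  -123.9   12. ] diam mm 89.96667103045442
4886.0 [282.  165.4] [79.5 80.2] [563.2 179.8  12. ] diam mm 223.60351685902626
```

View pics/crop1.png

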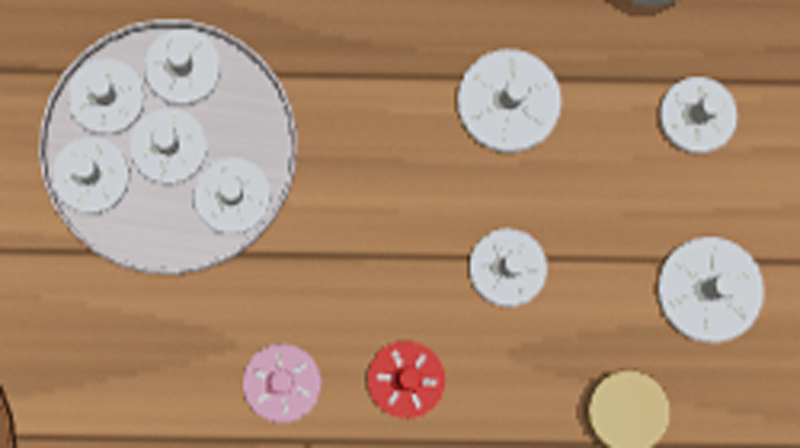

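The crop confirms the choice. The narrow lids (~67 mm) are at (388,203) and (448,155). The ~91 mm ones are wide, and pink and red are excluded. The tin's gaps are on its right/upper-right and bottom sides. I'll refine with wrist views.

```bash
cat >> h.py <<'E'
def aim(rig,cam,target,z,yaw):
    """TCP pos so that the wrist camera axis hits target"""
    s=rig.read_state(); Rt=R.from_euler('xyz',s["orientation"],degrees=True).as_matrix()
    o=Rt.T@(np.array(cam["position"])-s["ee_pos"]); Rc=Rt.T@rot(cam)
    Rn=R.from_euler('xyz',[180,0,yaw],degrees=True).as_matrix()
    a=-(Rn@Rc)[:,2]; off=Rn@o; h=z+off[2]-target[2]
    return np.array([target[0]-off[0]+a[0]*h/a[2],target[1]-off[1]+a[1]*h/a[2],z])
E
python3 - <<'E'
import rig
from rig import *
from h import *
w=read_camera("wrist")
t0=read_state()["clock"]
for name,tg,yaw,z in [("tin",(563,180,12),20,260),("spare",(530,-208,12),-20,280)]:
    best=None
    for yw in [yaw+k for k in (0,30,-30,60,-60,90,-90,180)]:
        p=aim(rig,w,tg,z,yw); q=inverse_kinematics(p,[180,0,yw])
        if q is not None: print(name,yw,p.round(),np.round(q)); 
E
```

```text
tin 20 [546. 228. 260.] [11. 11. 88. -0. 80. -9.]
tin 50 [524. 213. 260.] [ 10.   8.  92.  -0.  80. -40.]
tin -10 [572. 230. 260.] [11. 15. 85. -0. 81. 21.]
tin 80 [513. 189. 260.] [  8.   6.  95.  -0.  79. -72.]
tin -40 [596. 219. 260.] [ 9. 17. 82. -0. 81. 49.]
tin 110 [515. 163. 260.] [   5.    5.   96.    0.   79. -105.]
tin -70 [611. 197. 260.] [ 7. 18. 81. -0. 82. 77.]
tin 200 [580. 132. 260.] [  1.  12.  88.   0.  80. 161.]
spare -20 [ 550. -154.  280.] [-28.   8.  90.  -0.  82.  -8.]
spare 10 [ 520. -152.  280.] [-29.   4.  94.  -0.  82. -39.]
spare -50 [ 574. -171.  280.] [-28.  12.  86.  -0.  83.  22.]
spare 40 [ 493. -164.  280.] [-31.   1.  97.  -0.  82. -71.]
spare -80 [ 586. -198.  280.] [-30.  14.  83.  -0.  83.  50.]
spare 70 [ 476. -188.  280.] [ -35.    0.   98.    0.   82. -105.]
spare -110 [ 584. -228.  280.] [-32.  15.  82.  -0.  83.  78.]
spare 160 [ 510. -262.  280.] [-39.   8.  90.   0.  82. 161.]
```

```bash
python3 - <<'E'
import rig, pickle
from rig import *
from h import *
w=read_camera("wrist")
for name,tg,yaw,z in [("tin",(563,180,12),20,260),("spare",(530,-208,12),-20,290)]:
    p=aim(rig,w,tg,z,yaw); movep(p,[180,0,yaw]); hold(0.2)
    c=read_camera("wrist"); pickle.dump(c,open(f"{name}.pkl","wb")); cv2.imwrite(f"pics/{name}1.png",c["pixels"])
    print(read_state()["clock"],c["position"],c["rotation"])
pickle.dump(read_camera("top"),open("top.pkl","wb"));pickle.dump(read_camera("scene"),open("scene.pkl","wb"))
E
```

```text
2.0833 [517.61087044 305.59763929 405.90485923] [-18.53552349  -0.06298078  20.138572  ]
5.15 [ 577.90292243 -493.06014814  436.0375172 ] [-18.50652652  -0.04359187 -19.91204637]
```

View pics/tin1.png

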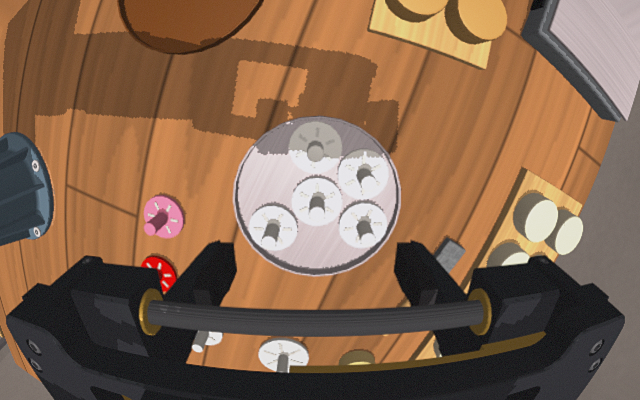

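View pics/spare1.png

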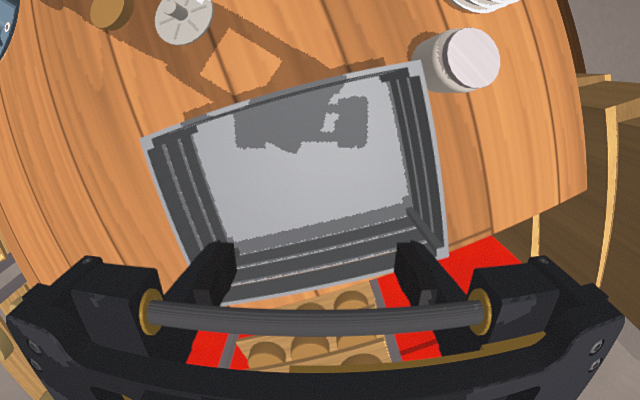

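My aim helper mixed a stale camera pose with the new state, so the second view shows the grey crate instead of the lids. The tin view is good: packed lids at (315,145), (363,175), (317,201), (273,228), (363,225), and gaps at about (270,175) and (318,250). I'll re-aim for the spares.

```bash
python3 - <<'E'
import rig, pickle
from rig import *
from h import *
w=read_camera("wrist")
p=aim(rig,w,(530,-208,12),290,-20); movep(p,[180,0,-20]); hold(0.2)
c=read_camera("wrist"); pickle.dump(c,open("spare.pkl","wb")); cv2.imwrite("pics/spare2.png",c["pixels"])
print(read_state()["clock"],c["position"],c["rotation"])
c=pickle.load(open("tin.pkl","rb"))
cv2.imwrite("pics/tinc.png",cv2.resize(c["pixels"][100:290,215:420],None,fx=3,fy=3,interpolation=cv2.INTER_CUBIC))
c=read_camera("top"); pickle.dump(c,open("top.pkl","wb")); cv2.imwrite("pics/topc.png",cv2.resize(c["pixels"][120:212,236:332],None,fx=6,fy=6,interpolation=cv2.INTER_CUBIC))
E
```

```text
7.1 [578.34126749 -75.63194789 435.71760574] [-18.50678753  -0.02460282 -20.03839267]
```

View pics/spare2.png

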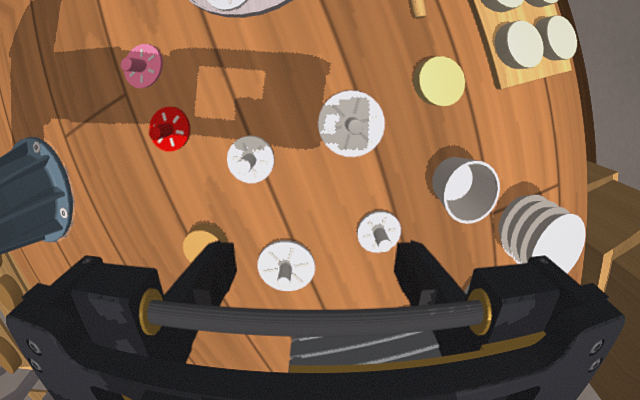

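View pics/tinc.png

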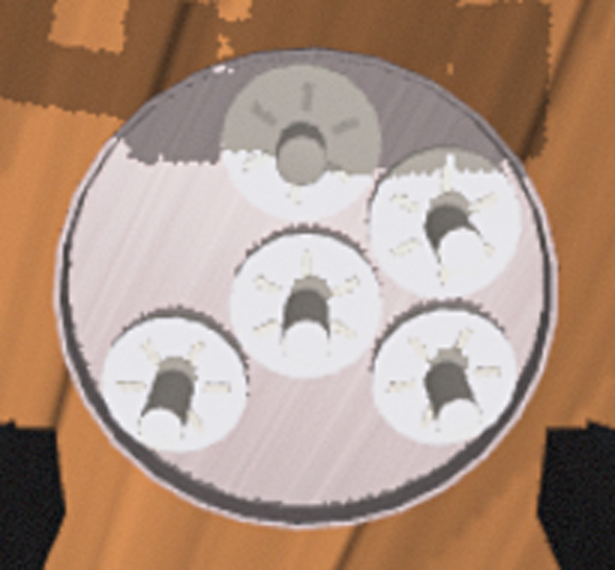

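View pics/topc.png

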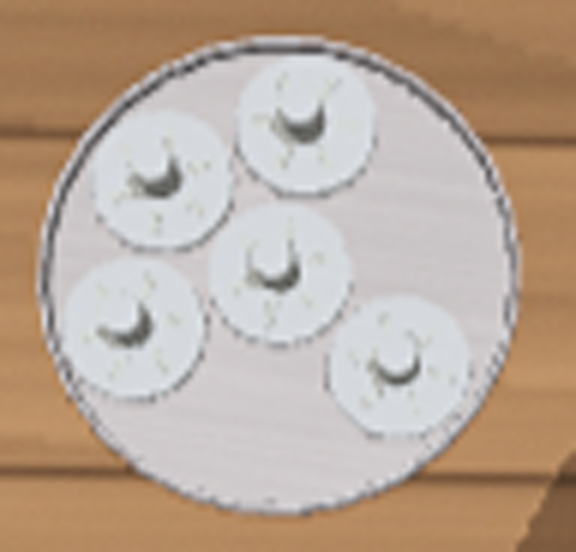

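```bash
python3 - <<'E'
import pickle
from h import *
for nm,fish,roi in [("tin",True,(215,100,420,290)),("top",False,(236,120,332,212)),("top",False,(360,130,480,235)),("spare",True,(215,80,410,300))]:
    c=pickle.load(open(nm+".pkl","rb")); im=c["pixels"]; x0,y0,x1,y1=roi
    sub=cv2.resize(im[y0:y1,x0:x1],None,fx=4,fy=4,interpolation=cv2.INTER_CUBIC)
    hsv=cv2.cvtColor(sub,cv2.COLOR_BGR2HSV)
    if nm=="tin": print(sub[4*60,4*100],sub[4*95,4*30], sub[4*100,4*85])
    if nm=="top" and roi[0]<300: print(sub[100,520-60*1],sub[240*4//6,230*4//6],sub[440*4//6,270*4//6])
    floor=roi[0]in(215,236) 
    # discs: green channel close to blue / red (neutral), floor is pinkish
    d=sub.astype(int); neutral=((d[...,2]-d[...,1])<8)&(d[...,1]>(150))
    m=(neutral*255).astype(np.uint8); m=cv2.morphologyEx(m,cv2.MORPH_OPEN,np.ones((5,5)))
    cv2.imwrite(f"pics/m_{nm}{x0}.png",m)
    for k in cv2.findContours(m,cv2.RETR_EXTERNAL,cv2.CHAIN_APPROX_NONE)[0]:
        if cv2.contourArea(k)>3000:
            e=cv2.fitEllipse(cv2.convexHull(k)); u,v=(np.array(e[0])+.5)/4-.5+[x0,y0]
            print(nm,np.round([u,v],1),np.round(np.array(e[1])/4,1),[plane(c,u,v,z,fish)[:2].round(1) for z in(12,16)])
E
```

```text
[155 163 170] [207 207 220] [234 231 232]
tin [272.7 227.7] [44.7 49.2] [array([522.9, 121. ]), array([522.8, 122.8])]
tin [362.6 225.1] [44.9 49.2] [array([639.5, 167.9]), array([638.3, 169.3])]
tin [316.5 201.5] [48.8 51.5] [array([566.9, 178.5]), array([566.4, 179.8])]
tin [362.7 174.3] [49.8 52.2] [array([611.1, 235.1]), array([610.1, 235.8])]
tin [314.9 147.3] [52.5 53.2] [array([539.7, 246.7]), array([539.5, 247.3])]Traceback (most recent call last):
  File "<stdin>", line 8, in <module>
IndexError: index 460 is out of bounds for axis 1 with size 384
```

```bash
python3 - <<'E'
import pickle
from h import *
for nm,fish,roi in [("top",False,(236,120,332,212)),("top",False,(360,130,480,235)),("spare",True,(215,80,410,300))]:
    c=pickle.load(open(nm+".pkl","rb")); im=c["pixels"]; x0,y0,x1,y1=roi
    sub=cv2.resize(im[y0:y1,x0:x1],None,fx=4,fy=4,interpolation=cv2.INTER_CUBIC)
    d=sub.astype(int); neutral=((d[...,2]-d[...,1])<8)&(d[...,1]>(100 if nm=="spare" else 150))
    m=(neutral*255).astype(np.uint8); m=cv2.morphologyEx(m,cv2.MORPH_OPEN,np.ones((5,5)))
    for k in cv2.findContours(m,cv2.RETR_EXTERNAL,cv2.CHAIN_APPROX_NONE)[0]:
        if cv2.contourArea(k)>3000:
            e=cv2.fitEllipse(cv2.convexHull(k)); u,v=(np.array(e[0])+.5)/4-.5+[x0,y0]
            print(nm,np.round([u,v],1),np.round(np.array(e[1])/4,1),[plane(c,u,v,z,fish)[:2].round(1) for z in(12,16)])
# tin rim outer: not-wood mask, top & wrist
for nm,fish,roi in [("tin",True,(225,105,410,285)),("top",False,(236,120,332,212))]:
    c=pickle.load(open(nm+".pkl","rb")); im=c["pixels"]; x0,y0,x1,y1=roi
    sub=cv2.resize(im[y0:y1,x0:x1],None,fx=4,fy=4,interpolation=cv2.INTER_CUBIC)
    m=cv2.inRange(cv2.cvtColor(sub,cv2.COLOR_BGR2HSV),(0,0,60),(179,70,255))
    m=cv2.morphologyEx(m,cv2.MORPH_OPEN,np.ones((9,9)))
    k=max(cv2.findContours(m,cv2.RETR_EXTERNAL,cv2.CHAIN_APPROX_NONE)[0],key=cv2.contourArea)
    P=np.array([plane(c,*((p+.5)/4-.5+[x0,y0]),20,fish)[:2] for p in cv2.convexHull(k)[:,0].astype(float)])
    A=np.c_[2*P,np.ones(len(P))]; s=np.linalg.lstsq(A,(P**2).sum(1),rcond=None)[0]
    r=np.sqrt(s[2]+s[:2]@s[:2]); print(nm,"rim",s[:2],r,np.abs(np.hypot(*(P-s[:2]).T)-r).max())
E
```

```text
top [282.4 166.7] [76.6 77.9] [array([559.7, 178.7]), array([558.9, 178.4])]
top [388.2 150.6] [30.5 31.6] [array([ 610.9, -122.7]), array([ 610., -122.])]
spare [285.9 265.3] [49.8 56.9] [array([ 448.4, -298.2]), array([ 449.6, -296.1])]
spare [378.5 231.4] [40.4 43.6] [array([ 602.9, -291.8]), array([ 602.7, -289.8])]
spare [250.2 159. ] [46.2 46.6] [array([ 464.3, -122.5]), array([ 465.4, -122.1])]
spare [350.9 123.1] [65.4 65.6] [array([ 613.3, -123.9]), array([ 613. , -123.4])]
tin rim [566.93241178 179.33711312] 113.76254328532143 0.601823417525793
top rim [563.11552775 178.84440415] 114.55664592604154 1.0495089022560222
```

Tin phase is consistent at 52° mod 60, so the gaps lie at 172° and 292° about the tin centre. Wrist and top differ by a constant ~4 mm in x. I'll grasp at the mean, then use the held knob as a reference to settle it.

```bash
python3 - <<'E'
import rig, pickle
from rig import *
from h import *
print(read_state()["clock"])
x,y=462.3,-122.3; yaw=82
movep([x,y,110],[180,0,yaw]); 
hit=movel([x,y,18.5],feed=120,until_force=15); print(hit, read_state()["ee_pos"],read_state()["ft_force"])
if not hit:
    clamp(30); s=read_state(); print(s["gripper_width"],s["ft_force"],s["ee_pos"],s["orientation"])
    movel([x,y,150],feed=150); hold(0.3); s=read_state(); print(s["gripper_width"],s["ft_force"],s["ee_pos"],s["orientation"],s["clock"])
    for n in ("wrist","top","scene"):
        c=read_camera(n); c["state"]=s; pickle.dump(c,open(n+"_g1.pkl","wb")); cv2.imwrite(f"pics/{n}_g1.png",c["pixels"])
    c=read_camera("top"); cv2.imwrite("pics/top_g1.png",cv2.resize(c["pixels"][110:250,240:480],None,fx=3.2,fy=3.2))
E
```

```text
7.15
False [ 462.8482748  -122.57364502   19.06303109] [ 0.53074863 -0.19904059  0.62666944]
18.752148002089797 [ 0.21449373 -0.37131728  0.1630339 ] [ 462.28829369 -122.28461545   18.48067203] [-1.79996838e+02 -2.14101995e-03  8.19975219e+01]
19.3443689461693 [-0.72069792  0.37737324 -1.29932262] [ 461.98506654 -122.14711095  149.37875063] [-1.79932892e+02 -2.65074309e-02  8.19961638e+01] 12.0333
```

View pics/wrist_g1.png

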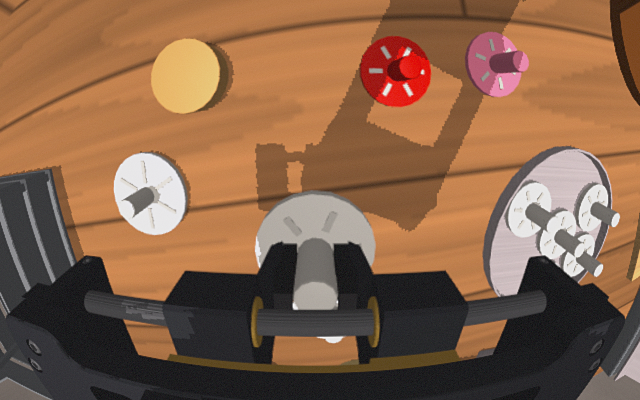

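View pics/scene_g1.png

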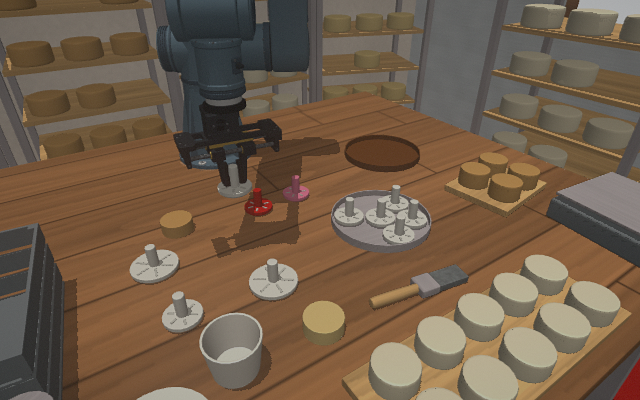

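View pics/top_g1.png

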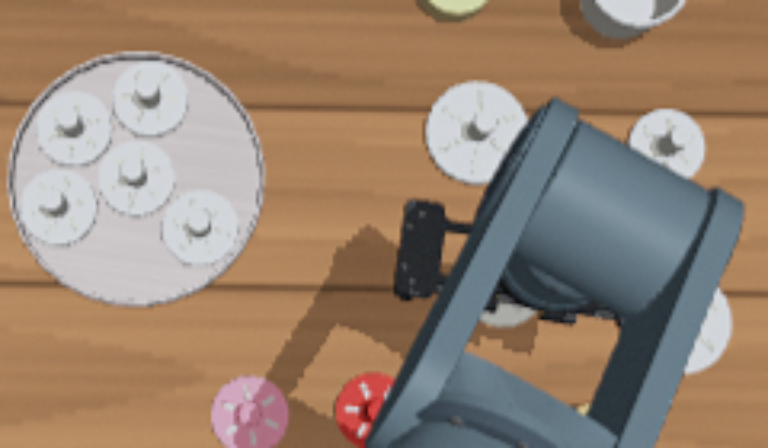

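```bash
cat >> h.py <<'E'
def circ(P,r=None):
    from scipy.optimize import least_squares
    P=np.asarray(P); x0=[*P.mean(0)]+([] if r else [60.])
    f=lambda s: np.hypot(P[:,0]-s[0],P[:,1]-s[1])-(r or s[2])
    o=least_squares(f,x0,loss='soft_l1',f_scale=.7); return o.x.round(2),np.sqrt(np.mean(f(o.x)**2)).round(2)
def heldlid(c,topz):
    """front edge of the held lid: scan rays outwards from (316,240) upward"""
    im=cv2.cvtColor(c["pixels"],cv2.COLOR_BGR2HSV); pts=[];px=[]
    for a in np.radians(np.arange(195,346,3)):
        last=None
        for r in np.arange(25,75,.5):
            u,v=316+r*np.cos(a),245+r*np.sin(a)
            h=im[int(round(v)),int(round(u))]
            if h[1]<45 and h[2]>90: last=(u+.25*np.cos(a),v+.25*np.sin(a))
        if last: px.append(last); pts.append(plane(c,*last,topz,True)[:2])
    return np.array(px),np.array(pts)
E
python3 - <<'E'
import pickle
from h import *
c=pickle.load(open("wrist_g1.pkl","rb")); s=c["state"]
tz=s["ee_pos"][2]-18.48+12
px,P=heldlid(c,tz)
im=c["pixels"].copy()
for p in px: cv2.circle(im,tuple(np.round(p).astype(int)),1,(0,0,255),-1)
cv2.imwrite("pics/held1.png",cv2.resize(im[170:360,220:420],None,fx=3,fy=3))
print(s["ee_pos"],c["position"]); print("free",circ(P)); r=circ(P,34); print("fix",r)
Rt=R.from_euler('xyz',s["orientation"],degrees=True).as_matrix()
print("tool frame dev",(Rt.T@np.r_[r[0]-s["ee_pos"][:2],0]).round(2))
E
```

```text
[ 461.98506654 -122.14711095  149.37875063] [ 380.75979389 -111.63945181  295.3673372 ]
free (array([ 458.92, -122.35,   32.02]), np.float64(0.23))
fix (array([ 461.25, -122.78]), np.float64(0.56))
tool frame dev [-0.73 -0.64  0.  ]
```

View pics/held1.png

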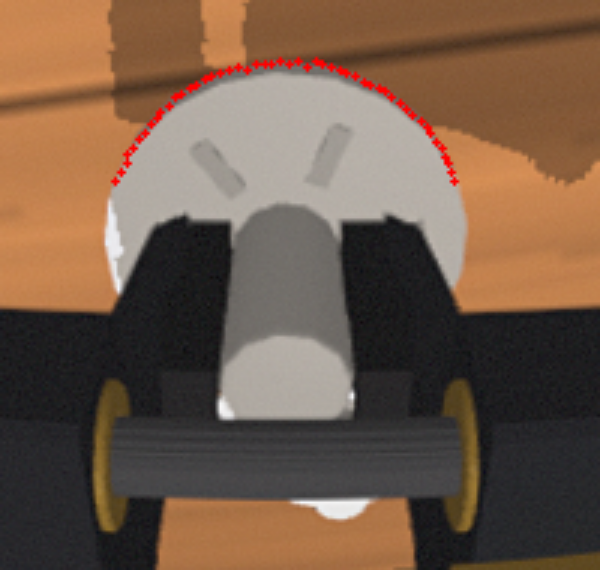

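The held lid is upright and centred in the jaws. By wrist camera it is within ~1 mm of the TCP, so the wrist calibration is credible. Now I'll view the tin at the placing yaw, with the lid in hand.

```bash
python3 - <<'E'
import rig, pickle
from rig import *
from h import *
w=read_camera("wrist")
p=aim(rig,w,(480,172,12),230,82); print(p); movep(p,[180,0,82]); hold(0.3)
c=read_camera("wrist"); s=read_state(); c["state"]=s; pickle.dump(c,open("tin2.pkl","wb")); cv2.imwrite("pics/tin2.png",c["pixels"])
print(s["clock"],s["ee_pos"],s["gripper_width"])
E
```

```text
[440.02858469 178.04951204 230.        ]
13.825 [440.21408314 177.45265469 229.79603089] 19.05308906055166
```

View pics/tin2.png

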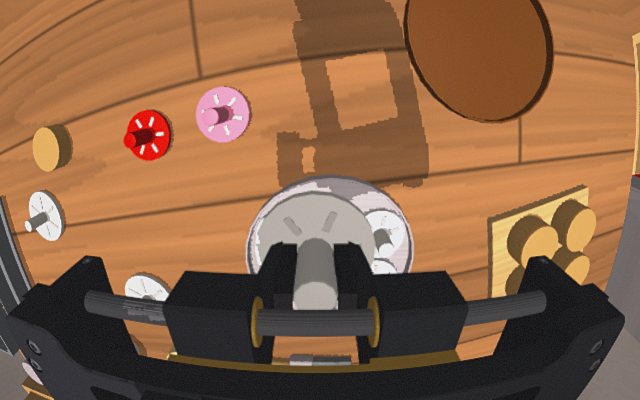

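The held lid hides half the tin here, but the near rim arc ((250,240)–(330,177)–(410,245)) is visible. I'll fit it with the known rim radius and also fit the held lid.

```bash
python3 - <<'E'
import pickle
from h import *
c=pickle.load(open("tin2.pkl","rb")); s=c["state"]
im=cv2.cvtColor(c["pixels"],cv2.COLOR_BGR2HSV); P=[];out=c["pixels"].copy()
for a in np.radians(np.arange(190,352,2)):
    for r in np.arange(110,40,-.5):
        u,v=330+r*np.cos(a),255+r*np.sin(a)
        # rim: low saturation, sustained
        ok=all(im[int(round(255+(r-k)*np.sin(a))),int(round(330+(r-k)*np.cos(a)))][1]<75 for k in(0,1,2))
        if ok and v<262:
            P.append(plane(c,u,v,20,True)[:2]); cv2.circle(out,(int(round(u)),int(round(v))),1,(0,255,0),-1); break
print(len(P),"rim fix",circ(P,113.8),"free",circ(P))
px,H=heldlid(c,s["ee_pos"][2]-18.48+12)
r=circ(H,34); print("lid",r,circ(H),s["ee_pos"])
cv2.imwrite("pics/tin2c.png",cv2.resize(out[160:300,220:440],None,fx=3.5,fy=3.5))
E
```

```text
81 rim fix (array([564.01, 178.79]), np.float64(1.27)) free (array([559.82, 179.61, 110.21]), np.float64(0.66))
lid (array([430.96, 182.29]), np.float64(1.72)) (array([435.65, 180.94,  38.01]), np.float64(0.75)) [440.21408314 177.45265469 229.79603089]
```

View pics/tin2c.png

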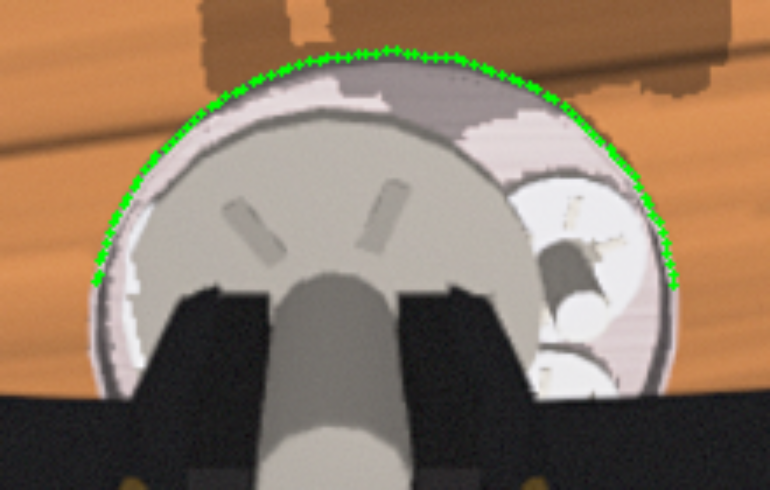

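Tin centre estimates: 564.0/566.9 (wrist at two yaws) and 563.1 (top), so I use (564.5,179). I'll place lid 1 in the 172° gap with a guarded descent.

```bash
python3 - <<'E'
import rig, pickle
from rig import *
from h import *
x,y=492.3,189.0
movep([x,y,110],[180,0,82]); hold(0.2); s=read_state(); print(s["ee_pos"],s["clock"])
hit=movel([x,y,22.0],feed=50,until_force=6); hold(.1); s=read_state(); print(hit,s["ee_pos"],s["ft_force"],s["gripper_width"],s["clock"])
c=read_camera("scene"); cv2.imwrite("pics/sc_p1.png",cv2.resize(c["pixels"][140:270,310:450],None,fx=4,fy=4))
E
```

```text
[493.41197989 189.21610746 112.24968681] 14.6167
True [492.24827769 188.97785069  22.43487045] [-0.33071557  0.98786241  5.18918624] 19.279938802078863 16.4167
```

View pics/sc_p1.png

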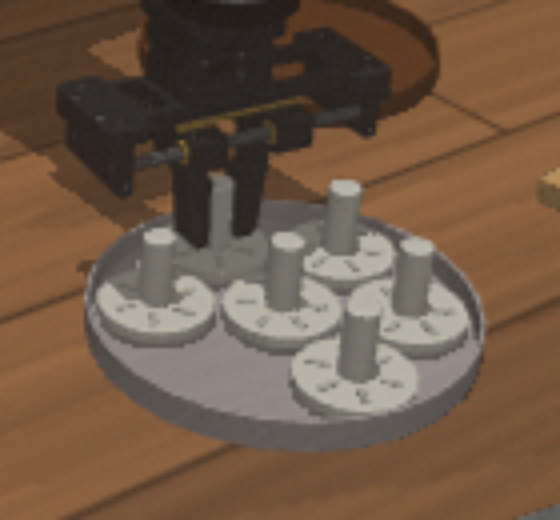

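Contact came at exactly floor height (22.4 vs 22.5 expected), and the scene view shows the lid flat in the gap. I'll release and fetch the second one.

```bash
python3 - <<'E'
import rig, pickle
from rig import *
from h import *
let_go(); movel([492.3,189,115],feed=150)
x,y=601.5,-292.6; yaw=-80
print(inverse_kinematics([x,y,110],[180,0,yaw]))
movep([x,y,120],[180,0,yaw]); hold(.1)
c=read_camera("top"); cv2.imwrite("pics/top_p1.png",cv2.resize(c["pixels"][120:212,236:332],None,fx=6,fy=6,interpolation=cv2.INTER_CUBIC)); pickle.dump(c,open("top_p1.pkl","wb"))
hit=movel([x,y,18.5],feed=120,until_force=15); print(hit, read_state()["ee_pos"],read_state()["ft_force"])
if not hit:
    clamp(30); s=read_state(); print(s["gripper_width"],s["ee_pos"],s["orientation"])
    movel([x,y,150],feed=150); hold(0.3); s=read_state(); print(s["gripper_width"],s["ft_force"],s["ee_pos"],s["orientation"],s["clock"])
    c=read_camera("wrist"); c["state"]=s; pickle.dump(c,open("wrist_g2.pkl","wb"))
    px,P=heldlid(c,s["ee_pos"][2]-18.48+12); im=c["pixels"].copy()
    for p in px: cv2.circle(im,tuple(np.round(p).astype(int)),1,(0,0,255),-1)
    cv2.imwrite("pics/wrist_g2.png",im)
    r=circ(P,34); Rt=R.from_euler('xyz',s["orientation"],degrees=True).as_matrix()
    print(r,circ(P),"tool dev",(Rt.T@np.r_[r[0]-s["ee_pos"][:2],0]).round(2))
E
```

```text
[-3.60840084e+01  2.93275268e+01  8.29244428e+01 -2.54444375e-14
  6.77480304e+01  4.39159916e+01]
False [ 602.1569804  -293.07324031   19.44958447] [-1.20700432 -0.05156106  0.08392347]
18.96129280682047 [ 601.48170514 -292.59051298   18.46013554] [ 1.79996286e+02  1.51646949e-03 -7.99981202e+01]
19.275536246808148 [ 0.41879166 -0.91568032 -0.27627916] [ 601.20252685 -292.40465522  149.16807167] [ 1.79949419e+02  5.37767881e-02 -8.00010908e+01] 23.6583
(array([ 603.53, -292.95]), np.float64(0.49)) (array([ 605.57, -292.65,   32.27]), np.float64(0.23)) tool dev [ 0.94 -2.2  -0.  ]
```

View pics/wrist_g2.png

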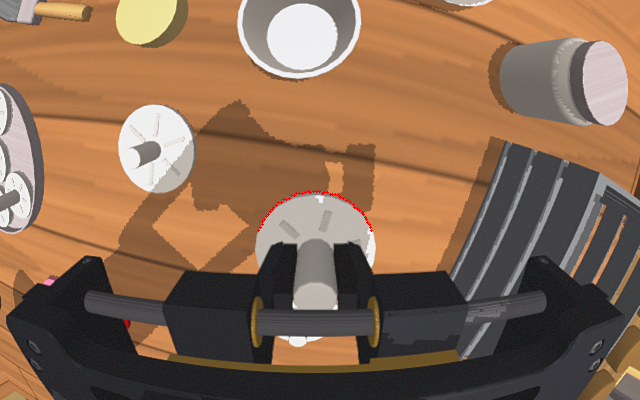

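View pics/top_p1.png

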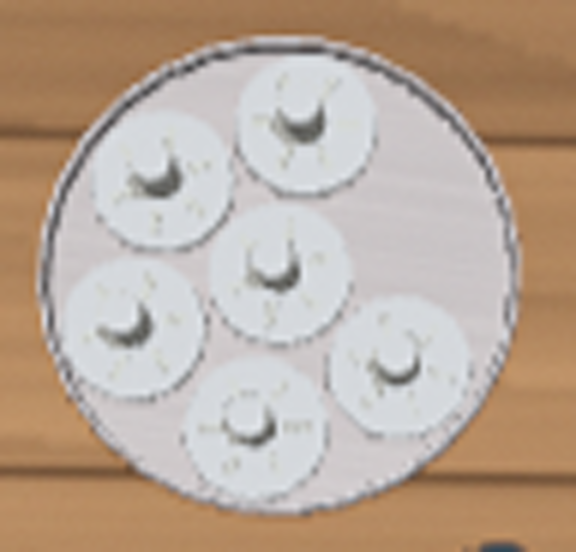

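Lid 1 sits centred in its place at top crop (256,428). The ring is symmetric and only the place at crop (429,220) is left. Lid 2 is held well. I'll check the gap-2 offset by the top camera relative to lid 1, then place it.

```bash
python3 - <<'E'
import rig, pickle
from rig import *
from h import *
c=pickle.load(open("top_p1.pkl","rb"))
g=lambda u,v: plane(c,(u+.5)/6-.5+236,(v+.5)/6-.5+120,16)[:2]
d=g(429,220)-g(256,428); print("rel",d,"-> gap2", np.array([493.0,189])+d, "model",[592.0,111.4])
yaw=22.1
x,y=592.3,110.9
print(inverse_kinematics([x,y,110],[180,0,yaw]))
movep([x,y,130],[180,0,yaw]); hold(0.2); s=read_state(); print(s["ee_pos"],s["clock"],s["gripper_width"])
c=read_camera("wrist"); cv2.imwrite("pics/w_p2.png",c["pixels"])
E
```

```text
rel [100.4217692  -79.28759291] -> gap2 [593.4217692  109.71240709] model [592.0, 111.4]
[-6.68212002e-01  2.18819946e+01  9.36027556e+01 -2.54444375e-14
  6.45152497e+01 -2.27682120e+01]
[592.6680498  109.96511431 130.05302255] 25.4083 19.198771081304326
```

View pics/w_p2.png

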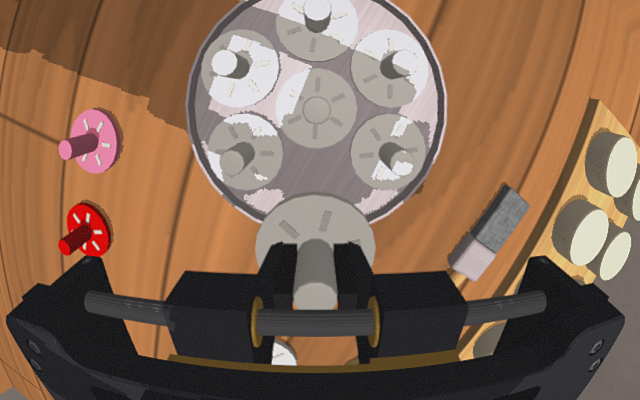

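The wrist view shows six packed lids, with the held lid centred over the symmetric bottom place at about (316,215) between (245,150) and (389,150). Both estimates agree within 2 mm, so I'll use their middle.

```bash
python3 - <<'E'
import rig, pickle
from rig import *
from h import *
x,y=592.7,110.6
hit=movel([x,y,22.0],feed=50,until_force=6); hold(.1); s=read_state(); print(hit,s["ee_pos"],s["ft_force"],s["gripper_width"],s["clock"])
c=read_camera("scene"); cv2.imwrite("pics/sc_p2.png",cv2.resize(c["pixels"][140:270,310:450],None,fx=4,fy=4))
E
```

```text
False [592.73718583 110.61085254  22.41081248] [-3.17906832 -0.52210285  6.21084518] 18.91714667570222 27.8667
```

View pics/sc_p2.png

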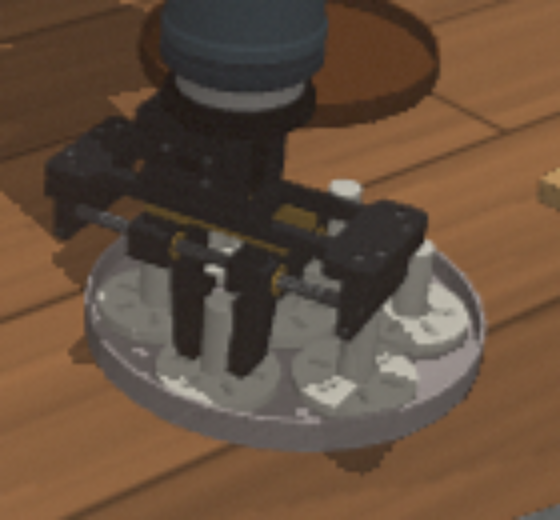

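Contact is at floor height (22.41) again, and the lid is flat inside the rim. Release, retreat straight up and check.

```bash
python3 - <<'E'
import rig, pickle
from rig import *
from h import *
let_go(); movel([592.7,110.6,130],feed=150)
movep([520,-60,280],[180,0,22]); hold(0.4)
s=read_state(); print(s["clock"],s["ee_pos"],s["ft_force"])
c=read_camera("top"); cv2.imwrite("pics/top_f.png",cv2.resize(c["pixels"][110:260,236:400],None,fx=4,fy=4,interpolation=cv2.INTER_CUBIC))
c=read_camera("scene"); cv2.imwrite("pics/sc_f.png",cv2.resize(c["pixels"][140:270,310:450],None,fx=4,fy=4))
E
```

```text
31.2167 [520.0123795  -59.49928302 279.4850314 ] [ 0.72367344 -0.55184598 -0.19395319]
```

View pics/top_f.png

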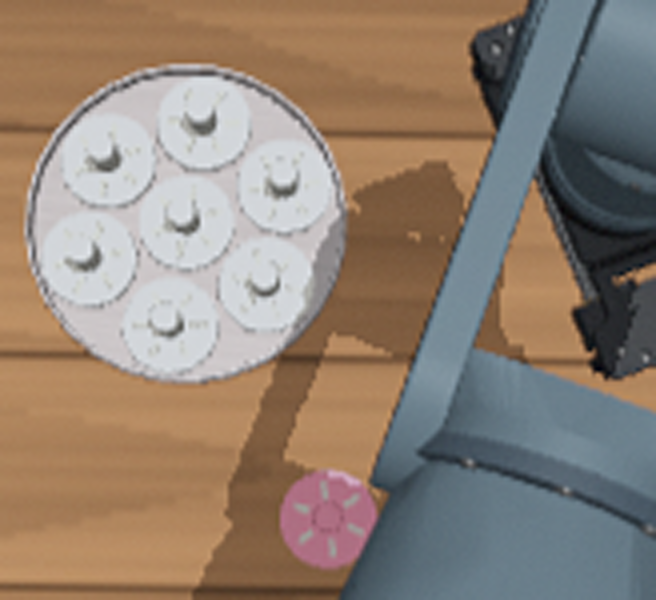

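View pics/sc_f.png

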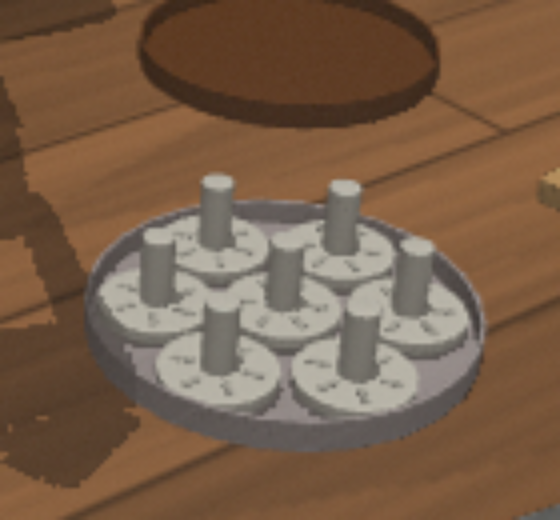

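Both views show seven lids flat, knobs upright, one in each place. The new ones are at top crop (170,325) and (284,185), and the robot is clear.

```bash
python3 -c "
from rig import *
close_job()"
```

```text
the job is handed in; nothing more can be done
```

Both narrow white lids are in the two empty places of the bare steel tin, and the job was handed in at about 31 s of the 61 s allowed. I picked each up by its knob, lowered it until it touched the tin floor, released it and backed straight off. The wide lids, the pink and red look-alikes and the brown tin were not touched.

- **Final check:** the top and scene views show seven lids lying flat with knobs up, one in each place, and the robot clear of everything. Each lid touched down within 0.1 mm of the expected floor height, and contact forces read about 6 N.
- **What disagreed:** the top and wrist cameras differed by about 4 mm in x. I used values between them and checked the lids in hand.
- **What went wrong:** one wrist view was aimed at the wrong spot because of a bug in my aiming helper, and I retook it. The wrist view of the tin before the first placing was half hidden by the held lid, so I used only the visible rim arc.

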